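# Wedge the footless leg of a rocking footstool

### The job

The small footstool rocks because the foot has come off its near-left leg. Without gripping or picking anything up, push the wooden wedge along the bench, thin end first, under that bare leg until it is snug and takes up the gap, leaving the stool where it stands. Then press down firmly with the fingertips on the top of the stool's corner above that leg to show that it no longer rocks, and finish while still holding it pressed down.

Things in the scene. Friction and masses are not known exactly. Their poses are not given: they have to be found in the camera images.
- stool: small brown footstool frame, 206 (x) x 286 (y) x 95 mm high, 2 kg, loose, pale plywood seat 3 mm below its top. Origin on the bench under its middle, z up, x along the short side away from the robot, y to the left. Legs at x +-85, y +-125 mm, three on dark bun feet; the one at x -85, y +125 (near left) is bare. It rests level on the three; a light press on the corner over the bare leg rocks it
- leg_end (a point): centre of the underside of the bare leg: a flat round end of 26 mm diameter, 22 mm above the bench while the stool is level
- corner_top (a point): centre of the flat 36 x 36 mm top of the stool's corner block straight above the bare leg, 95 mm above the bench
- wedge: sawn wood wedge, 120 mm long, 50 wide, 0.12 kg, flat on the bench, thin end towards the bare leg: 12 mm thick there, rising evenly to 45 mm at the thick end (22 mm thick 36 mm from the thin end). y runs lengthwise from thin (-60 mm) to thick end (+60), x up, z level across it (0 to 50 mm); origin 22.5 mm above the bench at half length, on one side face
- wedge_tip (a point): middle of the thin end's lower edge, on the bench
- wedge_butt (a point): centre of the upright flat face of the thick end (50 mm wide, 45 mm high), 22.5 mm above the bench; this face is the one to push
- loose_foot: the dark turned bun foot that came off, 33 mm diameter, 34 mm high with its dowel, standing on the bench; origin at its underside. Leave alone
- glue_tin: dark blue round tin with lid, 70 mm diameter, 72 mm high; origin at its underside. Leave alone
- thread_reel: wooden reel of red thread standing upright, 50 mm diameter, 60 mm high; origin at its underside. Leave alone
Things that resemble listed ones, but are neither listed nor needed, are in the scene too. Leave any turquoise look-alike of the wedge alone.

How it is judged:
On the way:
1. the wedge has been pushed in under the bare leg until it takes up the gap (z of leg_end in the frame of wedge between 0.007 and 0.043 m and y of leg_end in the frame of wedge between -0.044 and -0.024 m and angle between stool's own z axis and vertical below 0.014 rad), for 0.2 s.
At the end, for the whole second after the job is handed in: Fingertips press the corner over the bare leg (within 45 mm of its centre) with over 6 N, the wedge carries over 3 N, the stool is still and level within 0.8 degrees. The wedge, untouched, lies under the leg within about 2 mm of the gap height, the leg's middle 7 mm or more inside its sides (all of step 1 and contact force between the fingers and stool above 6 N and contact force between wedge and stool above 3 N and horizontal distance between the grasp point and corner_top below 0.045 m and height (world z) of the grasp point above 0.08 m and contact force between the fingers and wedge below 0.5 N and linear speed of stool below 0.02 m/s); the arm keeps its last pose, push and grip.
It fails at once if the wedge is lifted off the bench (height (world z) of wedge_butt above 0.04 m or height (world z) of wedge_tip above 0.015 m).
It fails at once if the wedge is pinched or rammed (over 35 N) (contact force between the fingers and wedge above 35 N).
It fails at once if the stool is lifted or tipped over (height (world z) of stool above 0.02 m or angle between stool's own z axis and vertical above 0.2 rad).
It fails at once if the stool is shoved more than 40 mm along the bench (distance of stool from where it was at the start of the episode above 0.04 m).
It fails at once if the loose foot, the glue tin or the thread reel is disturbed (moved over 20 mm) (distance of any of loose_foot, glue_tin, thread_reel from where it was at the start of the episode above 0.02 m).
It also fails if it takes over 53 s, if anything falls off the work surface, if the arm or the gripper's body presses on something with over 40 N, if the wrist force passes 120 N, or if a joint passes its speed limit or range.

### The arm

A 6-joint arm with a two-finger parallel gripper is mounted at the origin on the work surface; the furniture and walls round the work are solid. World frame = base frame: x ahead of the robot, y to its left, z up, the work surface at z = 0. Lengths are in m, angles in rad, forces in N, time in s.
With the tool pointing down it reaches from about 0.4 to 0.825 m from the base axis. Payload 7 kg.
Tool frame: the origin (TCP) lies midway between the tips of the shut fingers; the grasp point (between the pads) lies arm.grasp_offset behind it (arm.grasp_offset is the distance from the TCP to the grasp point, in m); z points along the fingers, y is the line along which they close (so a half turn about z gives the same grasp; the last joint's range is limited). The gripper opens to 88 mm and grips with 3 to 60 N. Pads are 19 mm wide; open, the fingers measure 130 mm over their backs; the gripper's body (78 mm by 193 mm) begins 47 mm behind the grasp point.
Start: joints at [1.518, 0.359, 0.012, 0, -1.224, -0.288], TCP at [0.226, 0.636, 0.227] pointing down, gripper open.
Joint ranges: [-3.07, 3.07], [-1.43, 2.12], [-1.02, 1.25], [-3.03, 1.67], [-3.05, -0], [-3.03, 3.03]. Speed limits (rad/s): [2.39, 2.39, 3.01, 3.14, 3.14, 3.14].

### API

Orientations are given as [roll, pitch, yaw] about the fixed x, y, z axes, in that order (R = Rz(yaw) Ry(pitch) Rx(roll)).
In Python, from station import arm gives the robot as it stands.
- The arm moves only by the shell command python3 -m crank 'ROWS' [OPENING] [FORCE]. ROWS is JSON, a list that holds one entry, the list of rows, each a list of 4 numbers: the shift along the tool's x, y, z in units of 25 mm (1.0 is 25 mm), then the turn about the tool's z in units of 5 degrees (1.0 is 5 degrees). A call has 1 to 12 rows; each row is the pose to reach, as a shift and turn from the pose commanded when the call began, along the tool's axes at that moment; what a row does not reach only later rows make up. A row lasts 1/8 s, in which the tool goes at most 62.5 mm and 10.7 degrees, less where a joint would pass 70% of its speed; a pose out of reach is approached as far as the arm can. A call with a gripper value outside its range is refused whole. OPENING is the closure, from 0 (fully open) to 1 (shut), set as the call begins (- or left out, the last holds). The fingers move at their own pace and stop on an object; FORCE is the grip in N (left out, the last holds). Time passes only in rows, so rows that repeat a pose let the fingers close. It gives the time, the measured TCP pose, the force, the opening and the grip force at its end, in the units of the state.
- arm.get_state(): the state, without advancing time (a new reading comes with each control period).
- arm.grab_frame(name): name is "side" or "top"; returns (picture, depth): 420x560x3 uint8, red, green, blue; 420x560 float32, m along the optical axis (not along the pixel's ray), 0 where there is no reading.
- arm.get_calibration(name): a dict with "mtx" (3x3 intrinsics, pixels), "R" (3x3) and "t" (3): a world point X has camera coordinates R X + t. Camera axes: x right, y down, z forward; pixel columns grow to the right and rows downward; lengths in m; the calibration is good to about 2 mm. A picture is of the moment at which its call begins. get_calibration takes no time and is no camera call.
- arm.job_done(): hands the job in; it is judged then, once.
Trained networks look in the newest picture that a camera, given by its name, has taken for a name from the list of things; names that differ only in an ending like _2 or _b are one class to them, and where a whole thing is asked for, a point or a joint stands for the part that bears it (a point fixed in the world has none). Each returns a list of dicts, best first, with "score" (0 to 1); they miss things now and then, are a little off and sometimes report something else, mostly with a low value. They report only what shows in the picture. A call takes as long as a camera call. They do not tell look-alikes from the thing itself.
- arm.recognise(thing, camera): "extent" ([left, top, width, height] in pixels, round what is visible of it).
- arm.trace(thing, camera): "mask" (420x560 bool, what is visible of it) and "extent" ([left, top, width, height] in pixels, round what is visible of it).
The state is a dict: "t": time; "q": joint angles; "qd": joint speeds; "joint_efforts": joint torques, N m; "eef_pos": TCP position; "ee_rot": TCP orientation; "force": force on the tool from outside, world axes, zero at the start; "moment": the same for the moment, N m; "width": finger opening in m; "gripper_force": force on a finger pad.
Only numpy, scipy, OpenCV 4.12 (cv2) and the standard library are available. Lean on these libraries where they do the work, as an engineer would, in place of code of your own. Each camera call takes 0.05 s, during which the arm holds its last target. There are 200 camera calls.

## Working session

There is one attempt and no reset: what is moved stays moved. The work goes in short steps, Python scripts to look and compute and a shell command to move; the robot and the scene stay as the last step left them, time stands still between calls to the robot, and variables do not carry over. Pictures are saved under pics/ and viewed, at most 10 in all, crops included, and the job is handed in when it is done.

```bash
mkdir -p pics; ls; python3 - <<'E'
from station import arm
import cv2,numpy as np
s=arm.get_state();print({k:np.round(v,3).tolist() for k,v in s.items()},arm.grasp_offset)
for n in("side","top"):
    p,d=arm.grab_frame(n);cv2.imwrite(f"pics/{n}0.png",p[:,:,::-1])
    np.save(f"pics/{n}0d.npy",d)
    c=arm.get_calibration(n);print(n,c)
E
```

```text
pics
{'t': 0.0, 'q': [1.518, 0.359, 0.011, -0.0, -1.224, -0.288], 'qd': [0.0, -0.003, -0.0, 0.002, -0.001, -0.0], 'joint_efforts': [0.001, -58.272, 29.305, 6.997, 0.007, -0.0], 'eef_pos': [0.225, 0.636, 0.226], 'ee_rot': [3.14, -0.0, -0.341], 'force': [0.145, -0.281, -0.245], 'moment': [-0.059, 0.013, -0.037], 'gripper_force': 0.0, 'width': 0.088} 0.0188
side {'mtx': array([[429.97763765,   0.        , 276.47765542],
       [  0.        , 429.97763765, 211.90153986],
       [  0.        ,   0.        ,   1.        ]]), 'R': array([[ 0.9928802 , -0.1191048 , -0.00171659],
       [-0.0795697 , -0.65244629, -0.75364614],
       [ 0.08864289,  0.74841692, -0.65727814]]), 't': array([-0.4143464 ,  0.11454948,  1.24578289])}
top {'mtx': array([[394.48062474,   0.        , 278.16836477],
       [  0.        , 394.48062474, 204.0044409 ],
       [  0.        ,   0.        ,   1.        ]]), 'R': array([[ 0.01696009, -0.99982357, -0.00807413],
       [-0.98422992, -0.0152724 , -0.17623342],
       [ 0.17607901,  0.01093573, -0.98431529]]), 't': array([0.03461719, 0.41753225, 0.96814314])}
```

View pics/side0.png

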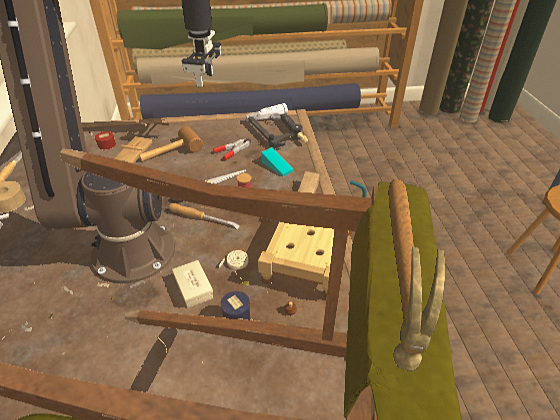

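View pics/top0.png

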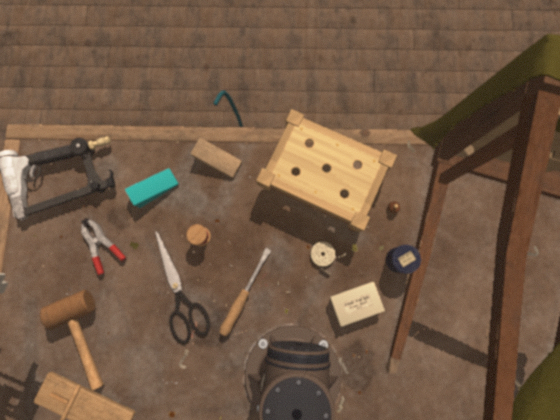

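The top view shows the stool centred near (327,170). Its near-left corner is at (265,180).

There are two wedge candidates: the sawn-wood one at (216,158) and a turquoise one at (152,187). The wooden one fits the description, and its thin end appears to point at the corner. I'll confirm that in an enlarged crop and measure it.

```bash
cat > h.py <<'E'
import numpy as np,cv2
from station import arm
def cloud(n,d):
    c=arm.get_calibration(n);K=c["mtx"];v,u=np.indices(d.shape)
    P=np.stack([(u-K[0,2])/K[0,0]*d,(v-K[1,2])/K[1,1]*d,d],-1)
    return (P-c["t"])@c["R"]
def proj(n,X):
    c=arm.get_calibration(n);q=(np.atleast_2d(X)@c["R"].T+c["t"])@c["mtx"].T
    return q[:,:2]/q[:,2:]
E
python3 - <<'E'
from h import *
p=cv2.imread("pics/top0.png");d=np.load("pics/top0d.npy")
C=cloud("top",d)
cr=p[90:250,170:410];cv2.imwrite("pics/crop.png",cv2.resize(cr,None,fx=3.3,fy=3.3,interpolation=cv2.INTER_CUBIC))
arm.grab_frame("top")
for t in("wedge","stool","loose_foot"):
    for i,r in enumerate(arm.trace(t,"top")):
        m=r["mask"]&(d>0);print(t,r["score"],r["extent"],np.round(np.median(C[m],0),3))
        np.save(f"pics/{t}{i}.npy",r["mask"])
# heights grid around the stool/wedge
for v in range(100,240,10):
    print(v,[int(round(1000*C[v,u,2])) for u in range(180,400,10)])
for uv in [(205,145),(236,162),(204,169),(235,178),(265,180),(295,118),(388,158),(360,220),(150,133),(400,300),(425,250),(500,300)]:
    print(uv,np.round(C[uv[1],uv[0]],3))
E
```

```text
wedge 0.89 [190.8, 139.1, 51.6, 37.1] [0.539 0.209 0.026]
wedge 0.68 [127.4, 168.5, 50.8, 41.4] [0.455 0.373 0.025]
stool 0.7 [258.0, 107.4, 137.5, 123.9] [ 0.491 -0.077  0.091]
loose_foot 0.53 [386.7, 202.8, 15.9, 13.3] [ 0.414 -0.257  0.02 ]
100 [-851, -836, -841, -838, 16, -38, -848, -832, -840, -843, -835, -844, -845, -846, -837, -844, -848, -845, -838, -835, -837, -845]
110 [-833, -842, -842, -836, -845, -844, -843, -842, -844, -832, -840, -845, -834, -848, -841, -836, -847, -844, -835, -846, -841, -842]
120 [-841, -841, -851, -840, -848, -834, -165, -848, -835, -847, -833, 96, 92, -831, -836, -844, -835, -843, -840, -845, -834, -840]
130 [3, -4, -3, -2, -1, 0, -1, -3, -4, 1027, -1, 92, 90, 92, 91, 88, -3, -1, -3, 2, -1, -2]
140 [-1, -4, 45, -3, -1, 0, -4, 1, -3, 0, 87, 92, 94, 82, 89, 87, 90, 90, -3, 2, -1, 0]
150 [-1, -2, 37, 34, 26, -3, 0, -1, 0, 0, 91, 90, 93, 89, 90, 91, 90, 89, 94, 92, 0, 0]
160 [3, 1, 25, 28, 24, 14, 1, 0, -3, 89, 89, 88, 91, 89, 90, 89, 94, 91, 91, 93, 94, 92]
170 [-3, 1, -1, -3, 23, 15, -2, -3, -1, 91, 88, 91, 88, 89, 92, -4, 90, 90, 93, 92, 89, 1]
180 
[... 212 characters left out ...]
, 1, -5, 0, 71, 89, 90, 92, 91, 90, 92, 91, -2, -2]
210 [-1, -1, 0, 0, -1, 0, -1, -2, -1, -2, 0, -1, -6, 1, 56, 93, 93, 90, 88, 1, -2, 14]
220 [-3, -1, -4, -2, 1, -4, 1, -3, -4, 1, 0, -2, -3, -1, -2, -2, 57, 92, 92, 0, 0, -2]
230 [-3, 59, 57, -1, 2, -1, 1, -1, -3, 1, 1, 0, -4, 1, -2, -2, -2, 8, 82, 3, -2, -2]
(205, 145) [0.571 0.236 0.036]
(236, 162) [0.534 0.156 0.009]
(204, 169) [0.515 0.242 0.003]
(235, 178) [ 0.493  0.159 -0.004]
(265, 180) [0.466 0.074 0.092]
(295, 118) [0.627 0.002 0.09 ]
(388, 158) [ 0.526 -0.227  0.092]
(360, 220) [ 0.371 -0.155  0.092]
(150, 133) [ 0.616  0.396 -0.   ]
(400, 300) [ 0.182 -0.27  -0.   ]
(425, 250) [ 0.305 -0.321  0.052]
(500, 300) [ 0.21 -0.28  0.45]
```

View pics/crop.png

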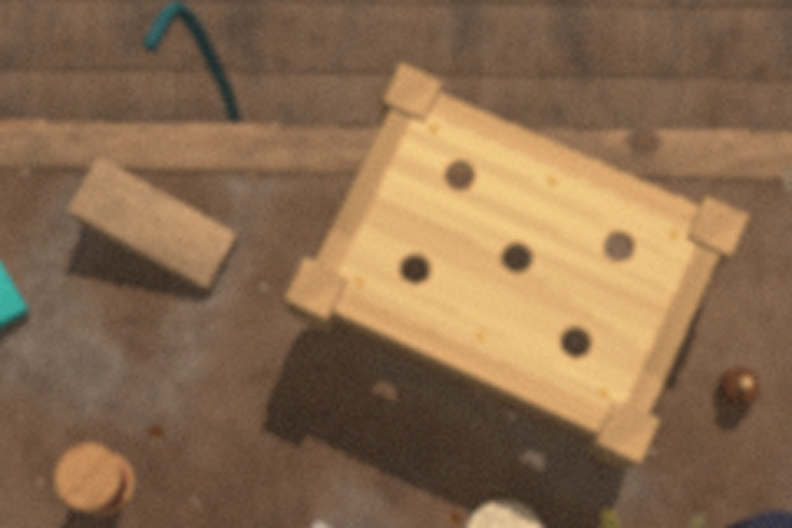

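The crop confirms it: the wooden wedge at crop (150,225) has its thin end facing the bare-leg corner block at crop (317,287). The turquoise look-alike at the left edge is separate. Next I'll fit both poses by silhouette.

```bash
cat >> h.py <<'E'
from scipy.optimize import minimize
WB=np.array([[s*.025,y,z] for s in(-1,1) for y,z in((-.06,0),(-.06,.012),(.06,0),(.06,.045))])
SB=np.array([[x,y,z] for x in(-.103,.103) for y in(-.143,.143) for z in(.06,.095)])
def place(B,p): # p=x,y,yaw ; wedge local y = thin->thick direction
    c,s=np.cos(p[2]),np.sin(p[2]);return np.c_[B[:,0]*c-B[:,1]*s+p[0],B[:,0]*s+B[:,1]*c+p[1],B[:,2]]
def fit(B,mask,p0,n="top"):
    S=8;mm=cv2.resize(mask.astype(np.uint8),None,fx=S,fy=S,interpolation=cv2.INTER_LINEAR)
    def f(p):
        h=cv2.convexHull((((proj(n,place(B,p))+.5)*S)).astype(np.float32)).round().astype(int)
        im=np.zeros_like(mm);cv2.fillConvexPoly(im,h,1)
        return 1-(im&mm).sum()/(im|mm).sum()
    s=np.array([.01,.01,.1]);r=min((minimize(lambda e:f(p0+e*s),np.array(e0),method="Nelder-Mead",options=dict(initial_simplex=np.array(e0)+np.vstack([np.zeros(3),np.eye(3)]),xatol=.01,fatol=1e-5)) for e0 in([0,0,0],[1,-1,1],[-1,1,-1])),key=lambda r:r.fun)
    return p0+r.x*s,r.fun
E
python3 - <<'E'
from h import *
d=np.load("pics/top0d.npy");C=cloud("top",d)
w,fw=fit(WB,np.load("pics/wedge0.npy"),np.array([.54,.205,-.45]))
m=np.load("pics/stool0.npy")
s,fs=fit(SB,m,np.array([.495,-.077,-.4]))
print("wedge",w.round(4),fw,"stool",s.round(4),fs)
P=C[(C[...,2]>.08)&(C[...,2]<.105)&m];print(cv2.minAreaRect((P[:,:2]*1000).astype(np.float32)))
leg=place(np.array([[-.085,.125,.022]]),s)[0];print("leg",leg)
tip,butt=place(np.array([[0,-.06,0],[0,.06,.0225]]),w);print("tip",tip,"butt",butt)
u=(tip-butt)[:2]/.12;v=np.array([-u[1],u[0]]);r=leg[:2]-tip[:2];print("dir",u,np.arctan2(u[1],u[0]),"along",r@u,"lateral",r@v,"stool y dir",-np.sin(-s[2]) )
# side view depth of high beams near work
d=np.load("pics/side0d.npy");C=cloud("side",d)
m=(d>0)&(C[...,2]>.12)&(C[...,2]<1)&(C[...,0]>.2)&(C[...,0]<.8)&(C[...,1]>-.4)&(C[...,1]<.5)
print(m.sum(),C[m].min(0) if m.any() else 0,C[m].max(0) if m.any() else 0)
for t in("wedge",):
    arm.grab_frame("side")
    print([(r["score"],r["extent"]) for r in arm.trace(t,"side")])
E
```

```text
wedge [ 0.5408  0.2072 -0.4706] 0.04253343239227336 stool [ 0.4952 -0.0753 -0.425 ] 0.117726324761951
((497.3558044433594, -76.36912536621094), (285.00115966796875, 205.6998291015625), 65.56771850585938)
leg [0.46935133 0.07357844 0.022     ]
tip [0.5135739  0.15371519 0.        ] butt [0.56798555 0.26067019 0.0225    ]
dir [-0.4534304  -0.89129169] -2.041406714910863 along 0.09147707774416045 lateral -0.0030787736439639307 stool y dir -0.4123321195513303
7238 [ 0.20002371 -0.39996861  0.12038638] [ 0.61671139 -0.27790712  0.50272113]
[(0.9, [299.1, 172.0, 19.3, 19.5]), (0.65, [260.6, 144.5, 32.9, 31.5])]
```

```bash
python3 -m crank '[[[1.5,0.7,0,1.8],[3.2,1.4,0,3.6],[4.9,2.1,0,5.4],[6.6,2.9,0,7.2],[8.3,3.6,0,9],[10,4.4,0,10.8],[11.7,5.1,0.5,12.6],[13.4,5.9,1.5,14.4],[15.1,6.6,2.5,16.2],[16.8,7.3,3.5,18],[18.15,8,4.5,19.5],[18.15,8,5,19.5]]]' 0.9 10
```

```text
t: 1.9
eef_pos: [0.5873, 0.2933, 0.0996]
ee_rot: [3.141, -0.002, -2.047]
force: [0.0, 0.5, 0.7]
width: 0.0085
gripper_force: 0.0
```

```bash
python3 -m crank '[[[0,0.1,0.8,0],[0,0.1,1.6,0],[0,0.1,2.4,0],[0,0.1,3,0],[0,0.1,3.25,0],[0.3,0.1,3.25,0],[0.6,0.1,3.25,0],[0.8,0.1,3.25,0],[1,0.1,3.25,0],[1.2,0.1,3.25,0],[1.4,0.1,3.25,0],[1.6,0.1,3.25,0]]]' && python3 -m crank '[[[0.2,0,0,0],[0.4,0,0,0],[0.7,0,0,0],[1,0,0,0],[1.3,0,0,0],[1.6,0,0,0],[1.9,0,0,0],[2.2,0,0,0],[2.5,0,0,0],[2.7,0,0,0],[2.9,0,0,0],[2.9,0,0,0]]]' && python3 - <<'E'
from h import *
p,d=arm.grab_frame("top");cv2.imwrite("pics/top1.png",p[:,:,::-1]);np.save("pics/top1d.npy",d)
cv2.imwrite("pics/c1.png",cv2.resize(p[90:250,170:410,::-1],None,fx=3.3,fy=3.3,interpolation=cv2.INTER_CUBIC))
for r in arm.trace("wedge","top"): print(r["score"],r["extent"])
E
```

```text
t: 3.4
eef_pos: [0.566, 0.2613, 0.0204]
ee_rot: [-3.141, 0.0, -2.042]
force: [0.6, -0.1, 0.2]
width: 0.0088
gripper_force: 0.3
t: 4.9
eef_pos: [0.5329, 0.1966, 0.0204]
ee_rot: [3.142, -0.0, -2.043]
force: [1.0, -0.2, -0.2]
width: 0.0089
gripper_force: 0.0
0.85 [142.1, 168.5, 36.1, 37.8]
0.81 [225.9, 158.2, 39.4, 34.4]
```

View pics/c1.png

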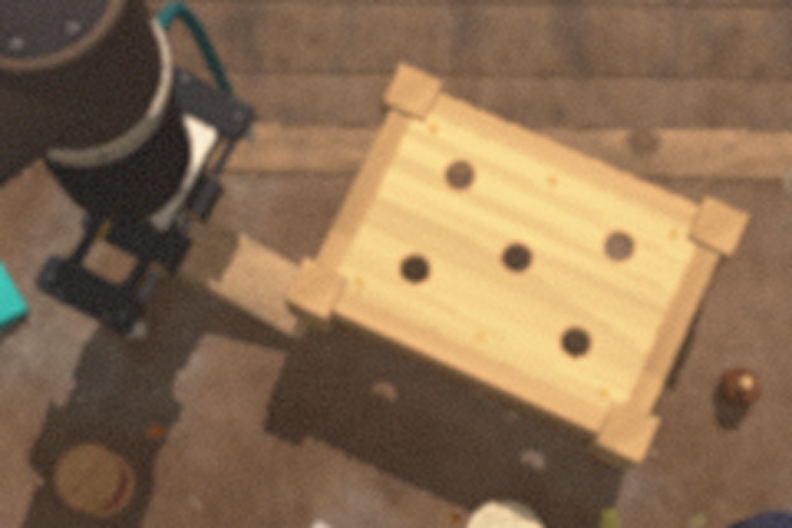

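The wedge is straight, with its thin end at crop (300,310) just reaching the corner block. About 33 mm of push remains, so I'll creep in while watching force.

```bash
python3 -m crank '[[[0.2,0,0,0],[0.4,0,0,0],[0.6,0,0,0],[0.8,0,0,0],[0.9,0,0,0],[1,0,0,0],[1.05,0,0,0],[1.1,0,0,0],[1.1,0,0,0]]]' && python3 -m crank '[[[0.05,0,0,0],[0.1,0,0,0],[0.1,0,0,0]]]' && python3 -m crank '[[[0.05,0,0,0],[0.1,0,0,0],[0.1,0,0,0]]]' && python3 - <<'E'
from h import *
p,d=arm.grab_frame("top");np.save("pics/top2d.npy",d);cv2.imwrite("pics/top2.png",p[:,:,::-1])
C0=cloud("top",np.load("pics/top0d.npy"));C=cloud("top",d)
m=np.load("pics/stool0.npy")
for X in(C0,C):
    P=X[m&(X[...,2]>.085)&(X[...,2]<.1)];A=np.c_[P[:,:2]-[.497,-.076],np.ones(len(P))]
    c=np.linalg.lstsq(A,P[:,2],rcond=None)[0];print(c.round(4),cv2.minAreaRect((P[:,:2]*1000).astype(np.float32)))
p,d=arm.grab_frame("side");cv2.imwrite("pics/s2.png",cv2.resize(p[140:290,220:360,::-1],None,fx=4,fy=4,interpolation=cv2.INTER_CUBIC))
E
```

```text
t: 6.12
eef_pos: [0.5205, 0.1723, 0.0203]
ee_rot: [3.141, -0.0, -2.042]
force: [0.0, 0.1, -0.2]
width: 0.0087
gripper_force: 0.0
t: 6.5
eef_pos: [0.52, 0.1708, 0.0205]
ee_rot: [-3.141, 0.001, -2.042]
force: [0.9, 3.3, -0.7]
width: 0.009
gripper_force: 1.7
t: 6.88
eef_pos: [0.5196, 0.1696, 0.0209]
ee_rot: [-3.14, 0.004, -2.042]
force: [2.0, 7.2, -0.1]
width: 0.0087
gripper_force: 3.6
[-0.0006 -0.0025  0.0909] ((497.3669128417969, -76.37417602539062), (285.00115966796875, 205.67543029785156), 65.56771850585938)
[ 0.0001 -0.0026  0.0909] ((497.74505615234375, -76.42330932617188), (286.48516845703125, 206.03671264648438), 65.77366638183594)
```

View pics/s2.png

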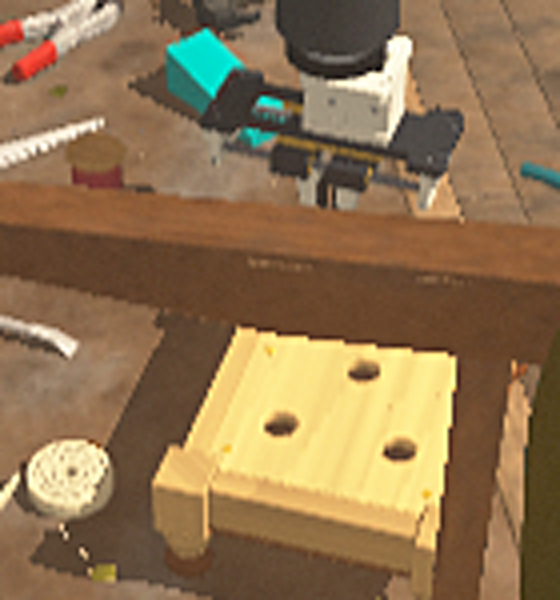

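Force appeared at the expected depth and has risen to about 7.5 N. The stool stays level and in place, so the wedge is snug. Next: back off, rise, check the wedge, and go over the corner.

```bash
python3 -m crank '[[[-0.3,0,0,0],[-0.8,0,0,0],[-1.3,0,0,0],[-1.3,0,-1.5,0],[-1.3,0,-3,0],[-1.3,0,-4.5,0],[-1.3,0,-6,0],[-1.3,0,-6,0]]]' 0.9 10 && python3 - <<'E'
from h import *
p,d=arm.grab_frame("top");np.save("pics/top3d.npy",d)
cv2.imwrite("pics/c3.png",cv2.resize(p[90:250,170:410,::-1],None,fx=3.3,fy=3.3,interpolation=cv2.INTER_CUBIC))
C=cloud("top",d)
m=np.load("pics/stool0.npy")&(C[...,2]>.085)&(C[...,2]<.1);print(cv2.minAreaRect((C[m][:,:2]*1000).astype(np.float32)))
for r in arm.trace("wedge","top"):
    m=r["mask"]&(d>0)&(C[...,2]<.06);print(r["score"],r["extent"],C[m].max(0).round(3),C[m].min(0).round(3))
E
```

```text
t: 7.98
eef_pos: [0.5348, 0.1983, 0.1736]
ee_rot: [-3.139, 0.005, -2.042]
force: [1.2, 0.6, -0.1]
width: 0.009
gripper_force: 0.0
((497.1554260253906, -76.33021545410156), (285.26837158203125, 205.67926025390625), 65.6113510131836)
0.8 [231.7, 159.5, 44.7, 38.9] [0.533 0.166 0.046] [ 0.439  0.056 -0.004]
0.57 [128.5, 168.0, 49.7, 40.8] [0.519 0.432 0.047] [ 0.407  0.308 -0.006]
0.51 [256.3, 108.9, 139.3, 124.1] [1.021 0.093 0.06 ] [ 0.349 -0.274 -0.851]
```

View pics/c3.png

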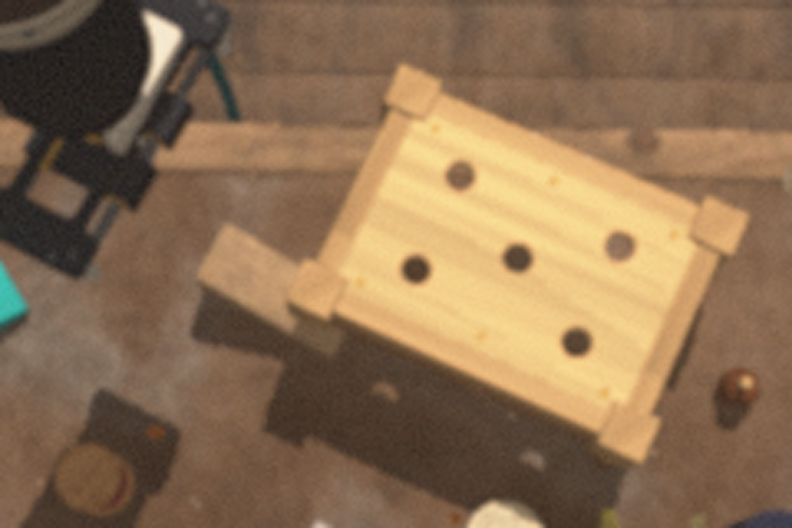

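The wedge lies under the leg: its thin end shows at crop (335,340), and its butt edge runs from (228,225) to (200,270). The stool is unmoved. I'll move over the corner with shut fingers and compute the wedge depth from the butt edge.

```bash
python3 - <<'E'
from h import *
c=arm.get_calibration("top");o=-c["R"].T@c["t"]
for cp in((228,225),(200,270)):
    px=np.array(cp)/3.3+[170,90];r=c["R"].T@np.linalg.inv(c["mtx"])@np.r_[px,1];X=o+r*(.045-o[2])/r[2]
    print(X.round(4),(np.array([.4705,.073])-X[:2])@[-.453,-.891])
E
python3 -m crank '[[[0.6,0,0,0],[1.3,0,0,0],[2,0,0,0],[2.8,0,0,0],[3.6,0,0,0],[4.4,0,0,0],[5.1,0,0,0],[5.65,0,0,0],[5.65,0,1,0],[5.65,0,2,0],[5.65,0,2.7,0],[5.65,0,2.7,0]]]' 1 10
```

```text
[0.5342 0.1443 0.045 ] 0.09243414765144614
[0.4976 0.1649 0.045 ] 0.09415408357582376
t: 9.57
eef_pos: [0.468, 0.0704, 0.1018]
ee_rot: [3.14, -0.002, -2.043]
force: [-0.1, -0.1, 1.1]
width: 0.0007
gripper_force: 0.0
```

The butt edge gives leg y ≈ -33 mm and the contact estimate gave about -37 to -41 mm, so they agree with snug at about -37. Now press.

```bash
python3 -m crank '[[[0,0,0.1,0],[0,0,0.2,0],[0,0,0.25,0],[0,0,0.3,0],[0,0,0.3,0]]]' && python3 -m crank '[[[0,0,0.05,0],[0,0,0.1,0],[0,0,0.1,0]]]' && python3 -m crank '[[[0,0,0.05,0],[0,0,0.1,0],[0,0,0.1,0]]]'
```

```text
t: 10.2
eef_pos: [0.4689, 0.0711, 0.0953]
ee_rot: [-3.142, -0.0, -2.042]
force: [0.0, 1.1, 0.2]
width: 0.0004
gripper_force: 0.0
t: 10.58
eef_pos: [0.469, 0.0713, 0.0945]
ee_rot: [-3.141, 0.0, -2.042]
force: [-8.6, 1.7, 20.9]
width: 0.0006
gripper_force: 10.2
t: 10.95
eef_pos: [0.4691, 0.0714, 0.094]
ee_rot: [-3.14, 0.001, -2.041]
force: [-20.2, 2.3, 45.7]
width: 0.0005
gripper_force: 22.7
```

It's stiff, with no rocking: 46 N at under 1 mm of travel. I'll ease back to a moderate press and check.

```bash
python3 -m crank '[[[0,0,-0.05,0],[0,0,-0.08,0],[0,0,-0.08,0],[0,0,-0.08,0]]]' && python3 - <<'E'
from h import *
p,d=arm.grab_frame("top")
cv2.imwrite("pics/c4.png",cv2.resize(p[90:250,170:410,::-1],None,fx=3.3,fy=3.3,interpolation=cv2.INTER_CUBIC))
C=cloud("top",d);C0=cloud("top",np.load("pics/top0d.npy"));m0=np.load("pics/stool0.npy")
m=m0&(abs(C[...,2]-.091)<.008)&(abs(C0[...,2]-.091)<.008);D=(C-C0)[m];P=C0[m]
A=np.c_[P[:,:2]-[.4705,.073],np.ones(len(P))];print("change of plane, at corner:",np.linalg.lstsq(A,D[:,2],rcond=None)[0].round(4))
s=arm.get_state();print(s["t"],s["force"].round(1),s["eef_pos"].round(4))
E
```

```text
t: 11.45
eef_pos: [0.4691, 0.0713, 0.0944]
ee_rot: [-3.141, 0.001, -2.042]
force: [-10.5, 1.6, 24.3]
width: 0.0005
gripper_force: 12.2
change of plane, at corner: [ 0.0025 -0.0017 -0.0003]
11.5 [-10.4   1.5  23.5] [0.4691 0.0713 0.0944]
```

View pics/c4.png

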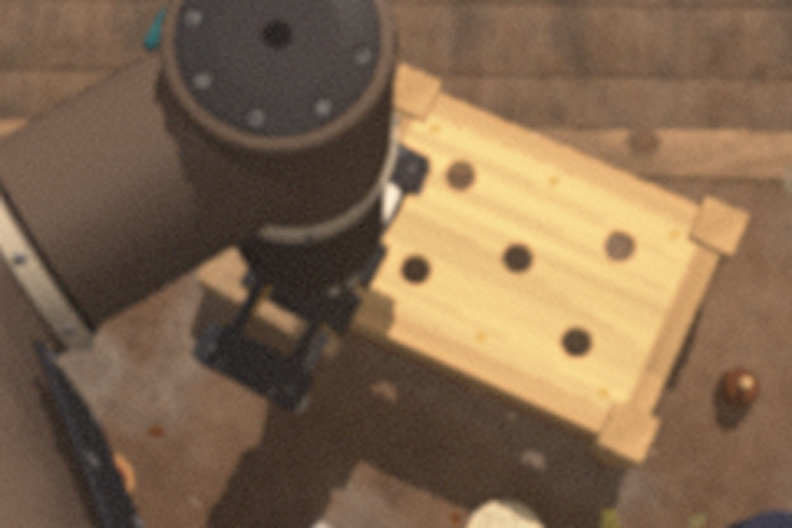

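The fingertips press the corner, and the stool and wedge have not moved: tilt change is about 0.003 rad and the press holds at 24 N. I'm handing in.

```bash
python3 -c "
from station import arm
print(arm.job_done())"
```

```text
the job is handed in; nothing more can be done
None
```

I pushed the wedge in until it was snug under the bare leg, and handed the job in with the fingertips holding the corner down at about 24 N; the stool was still level to about 0.003 rad and in place, but the hand-in gave no verdict.

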